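# Fit the keyed collar on the bench head and hold it home

### The arm

A 7-joint arm with a two-finger parallel gripper is mounted at the origin on a cart in front of the work surface, level with it; the furniture and walls round the work are solid. World frame = base frame: x ahead of the robot, y to its left, z up, the work surface at z = 0. Lengths are in mm, angles in rad, forces in N, time in s.
With the tool pointing down it reaches from about 400 to 875 mm from the base axis. Payload 4.4 kg.
Tool frame: the origin (TCP) lies midway between the tips of the shut fingers; the grasp point (between the pads) lies 19 mm behind it; x points along the fingers, y is the direction in which the jaws open and shut, and the axes are right-handed (so a half turn about x gives the same grasp; the last joint's range is limited). The gripper opens to 85 mm and grips with 20 to 120 N. Pads are 22 mm wide; open, the fingers measure 114 mm over their backs; the gripper's body (76 mm by 85 mm) begins 54 mm behind the grasp point. The pads swing forward as they close: fully open they stand 13 mm farther back than shut.
Start: joints at [-1.305, 0.628, 0.038, 1.517, -0.027, 0.996, -0.02], TCP at [211.711, 614.57, 231.313] pointing down, gripper open.
Joint ranges: [-3.06, 3.06], [-0.37, 2.12], [-1.25, 1.32], [0.18, 2.47], [-1.1, 4.24], [0.23, 1.98], [-2.94, 2.94]. Speed limits (rad/s): [2.57, 2.57, 3.14, 3.14, 3.14, 3.14, 3.14].

### API

Orientations are given as [roll, pitch, yaw] about the fixed x, y, z axes, in that order (R = Rz(yaw) Ry(pitch) Rx(roll)).
In Python, from cell import ctrl gives the robot as it stands.
- The arm moves only by the tool arm_command, never from a script. Its argument "series" is a list of rows, each a list of 7 numbers: the opening, from 0 (shut) to 1 (fully open), then the shift along the world's x, y, z in cm, then the turn, a rotation vector about the world's x, y, z in degrees. In form: [[claw, x, y, z, rx, ry, rz], ...]. A call has 1 to 20 rows; each row shifts and turns the commanded pose from where the row before left it; what a row does not reach is not made up. A row lasts 1/12 s, in which the tool goes at most 41.7 mm and 7.16 degrees, less where a joint would pass 70% of its speed; a pose out of reach is approached as far as the arm can. A call with a gripper value outside its range is refused whole. The fingers move at their own pace and stop on an object; the grip force is fixed at half the most. Time passes only in rows, so rows that do not move let the fingers close. It gives the time, the measured TCP pose, the force and the opening at its end, in the units of the state.
- ctrl.read_state(): the state, without advancing time (a new reading comes with each control period).
- ctrl.get_image(name): name is "scene" or "top" or "wrist"; returns the picture (400x640x3 uint8, blue, green, red); there is no depth.
- ctrl.calibration(name): a dict with "fovy" (degrees; the focal length in pixels is half the picture's height over the tangent of half this angle, whatever the lens; pixels are square), "cx", "cy" (the principal point, pixels), "k1" (the pictures are not rectified: a ray, as slopes to the right and down, at radius r is drawn at 1 + k1 r^2 times it, then the intrinsics apply), "cam_to_world" (4x4, takes a point from camera to world coordinates); the wrist camera has in their place "T_tool_cam" (4x4, takes a point from camera to tool coordinates, whose origin is the TCP and whose axes are the tool frame's). Camera axes: x right, y up, looking along -z (the intrinsics and any distortion apply to the point x, -y, -z); pixel columns grow to the right and rows downward; lengths in mm; the calibration is good to about 2 mm. A picture is of the moment at which its call begins: read the wrist's pose just before it. calibration takes no time and is no camera call.
- ctrl.finish_job(): hands the job in, once; it reports no verdict.
Trained networks look in the newest picture that a camera, given by its name, has taken for a name from the list of things; names that differ only in an ending like _2 or _b are one class to them, and where a whole thing is asked for, a point or a joint stands for the part that bears it (a point fixed in the world has none). Each returns a list of dicts, best first, with "conf" (0 to 1); they miss things now and then, are a little off and sometimes report something else, mostly with a low value. They report only what shows in the picture. A call takes as long as a camera call. They do not tell look-alikes from the thing itself.
- ctrl.spot_in(label, camera): "centre" ([x, y, z] in mm, in world coordinates, good to about 4 mm: the middle of the surface that is visible of it).
The state is a dict: "clock": time; "qpos": joint angles; "qd": joint speeds; "tau": joint torques, N m; "eef_pos": TCP position; "tool_rot": TCP orientation; "force": force on the tool from outside, world axes, zero at the start; "torque": the same for the moment, N m; "width": finger opening in mm.
Only numpy, scipy, OpenCV 4.12 (cv2) and the standard library are available. Lean on these libraries where they do the work, as an engineer would, in place of code of your own. Each camera call takes 0.05 s, during which the arm holds its last target.

### The job

Two loose knurled collars stand on the bench, alike but for their height. Park the short one on the free peg of the rack that already holds another short collar, sitting flat on the wood, and let go of it. Then put the tall one over the spindle of the bench head, turn it until its hidden keyways drop over the cross pin, push it fully home against the spring and finish while still holding it there (for a helper to tighten the screw); leave the tin, mallet, dark stone and wooden offcut where they are.

Things in the scene. Friction and masses are not known exactly. Their poses are not given: they have to be found in the camera images.
- tall_center (a point): centre (half-way up) of the tall loose collar: ribbed bare-metal cup, 50 mm diameter, 50 mm high, about 140 g, upright, closed top (8 mm thick) up; z up. Bore open below, 27 mm diameter, 42 mm deep, with four hidden keyways 11 mm wide, reaching 19.5 mm from the axis, full depth, along this point's +x, -x, +y, -y: a quarter turn is the same fit. Which collar is nearer the robot varies
- short_center (a point): centre (half-way up) of the short loose collar: same look, diameter and bore, but 34 mm high (bore 26 mm deep), about 100 g; upright, z up
- short_free_peg (a point): foot of the free peg of the short-collar rack, level with the wood's upper face (12 mm above the bench), on which the parked collar's underside lies. Fixed wooden strip 190 x 70 x 12 mm, two pegs 95 mm apart along x; the other peg carries a fixed short collar. Free peg 20 mm diameter, 20 mm tall; z up
- tall_free_peg (a point): the same point on the rack for tall collars, a like strip whose other peg carries a fixed tall collar; nothing belongs on it in this job. Which of the two racks is on the left varies
- spindle_top (a point): centre of the flat top of the bench head's fixed upright steel spindle, 61 mm above the bench, z up. Spindle 22 mm diameter; flange at its foot 96 mm diameter, 10 mm thick. A collar is home when the inside of its closed top rests on this face (its outer top then 8 mm above it)
- cross_pin (a point): middle of 6 mm cross pin through the spindle, 31 mm below the spindle's top; it stands out 6 mm on two opposite sides. Its direction varies and is NOT given by this point's axes: find it by feel or sight. A collar off the pin's line rests on it, underside 28 mm below the spindle's top; with a keyway over it (within about 0.1 rad) it drops 7 mm to the spring ring, then is pushed 7 mm to home
- spring_ring (a joint): sprung steel ring, 54 mm diameter, round the foot of the spindle: 0 m is up, about 0.007 m when a collar is home, 0.010 m at its stop. It pushes up with about 4.5 N at 0 and 8 N at 0.007, so a collar let go rises again
- wax_tin: round tin 68 mm diameter, 39 mm high, origin under its centre; leave it alone
- mallet: wooden carver's mallet lying down, 67 x 207 x 74 mm, origin under its centre; leave it alone
- stone_dark: dark sharpening stone 62 x 150 x 20 mm, origin under its centre; leave it alone
- offcut: pale wooden offcut 32 x 70 x 20 mm, origin under its centre; leave it alone
Mind the look-alikes: they are no part of the job. Leave any blue or pink look-alike of the part that bears short_center alone. What is shaped like the part that bears tall_center but orange is not meant.

How it is judged (in metres and radians):
On the way:
1. the short collar is parked on the free peg of the short rack and let go (horizontal distance between short_center and short_free_peg below 0.007 m and z of short_center in the frame of short_free_peg below 0.02 m and angle between short_center's own z axis and vertical below 0.1 rad and contact force between the fingers and collar_short below 0.1 N), for 0.2 s.
At the end, for the whole second after the job is handed in: Short collar on the short rack's free peg: centre within 7 mm, within 3 mm of seated, upright, untouched. Tall collar upright on the spindle (axis within 4 mm), within 2.5 mm of home, spring ring down over 4.5 mm, still, fingers on it (over 2 N) (horizontal distance between short_center and short_free_peg below 0.007 m and z of short_center in the frame of short_free_peg below 0.02 m and angle between short_center's own z axis and vertical below 0.1 rad and contact force between the arm and collar_short below 0.1 N and horizontal distance between tall_center and spindle_top below 0.004 m and z of tall_center in the frame of spindle_top below -0.0145 m and angle between tall_center's own z axis and vertical below 0.08 rad and value of joint spring_ring above 0.0045 m and contact force between the fingers and collar_tall above 2 N and linear speed of collar_tall below 0.02 m/s); the arm keeps its last pose, push and grip.
It fails at once if the tin, mallet, dark stone or offcut is shifted more than 3 cm (distance of any of wax_tin, mallet, stone_dark, offcut from where it was at the start of the episode above 0.03 m).
It also fails if it takes over 61 s, if anything falls off the work surface, if the arm or the gripper's body presses on something with over 40 N, if the wrist force passes 120 N, or if a joint passes its speed limit or range.

## Working session

There is one attempt and no reset: what is moved stays moved. The work goes in short steps, Python scripts to look and compute and a tool call to move; the robot and the scene stay as the last step left them, time stands still between calls to the robot, and variables do not carry over. Pictures are saved under pics/ and viewed, and the job is handed in when it is done.

Besides the shell and the picture viewer there is one more tool, called after "Emit:" as name([rows], argument=value, ...), one row to a line, values as JSON. arm_command: Moves the arm, as the interface text tells. Its arguments: {"type":"object","properties":{"series":{"type":"array"}},"required":["series"]}

```bash
ls; mkdir -p pics
python3 - <<'E'
from cell import ctrl
import cv2
print(ctrl.read_state())
for n in ["scene","top","wrist"]:
    im=ctrl.get_image(n); cv2.imwrite(f"pics/{n}0.png",im); print(n,ctrl.calibration(n))
E
```

```text
pics
{'clock': 0.0, 'qpos': array([-1.30480852,  0.62934048,  0.03841605,  1.518336  , -0.02698881,
        0.9962769 , -0.02000104]), 'qd': array([ 8.22774296e-04, -1.43522942e-03, -1.10652016e-03,  4.75047743e-04,
        1.31543819e-03, -2.39374655e-04, -2.36987717e-05]), 'tau': array([-2.56100402e-04, -5.63410199e+01,  1.22635458e+00, -1.93443900e+01,
        1.11240472e-02,  1.07023920e-02, -2.24068691e-05]), 'eef_pos': array([211.49207663, 613.99659916, 230.40249561]), 'tool_rot': array([-1.56135077,  1.56895283, -1.89311185]), 'force': array([ 0.75911913, -0.25437693,  0.23095217]), 'torque': array([-0.02303495,  0.03235382,  0.00296663]), 'width': 85.3853378805622}
scene {'fovy': 42.09298225184997, 'cx': 324.85829647763666, 'cy': 196.4353679393524, 'k1': 0.015283509066701482, 'cam_to_world': array([[ 4.40997634e-01,  5.11876380e-01, -7.37227006e-01,
        -6.63762780e+02],
       [-8.97312262e-01,  2.34293572e-01, -3.74081845e-01,
        -5.44925890e+02],
       [-1.87561123e-02,  8.26492041e-01,  5.62635863e-01,
         1.00548243e+03],
       [ 0.00000000e+00,  0.000000
[... 290 characters left out ...]
 1.65144818e-02, -2.01256632e-02,
         4.65758570e+01],
       [-1.69863369e-02,  1.72085445e-01,  9.84935563e-01,
         1.02707807e+03],
       [ 0.00000000e+00,  0.00000000e+00,  0.00000000e+00,
         1.00000000e+00]])}
wrist {'fovy': 60.26998549953968, 'cx': 318.1165299809586, 'cy': 200.4889954548579, 'k1': -0.022589139363896407, 'T_tool_cam': array([[-1.17912067e-03,  3.22835605e-01, -9.46454321e-01,
        -1.43145380e+02],
       [ 9.99999185e-01, -8.23882041e-05, -1.27393106e-03,
        -2.71478862e-01],
       [-4.89246977e-04, -9.46455052e-01, -3.22835245e-01,
        -8.24625933e+01],
       [ 0.00000000e+00,  0.00000000e+00,  0.00000000e+00,
         1.00000000e+00]])}
```

View pics/top0.png

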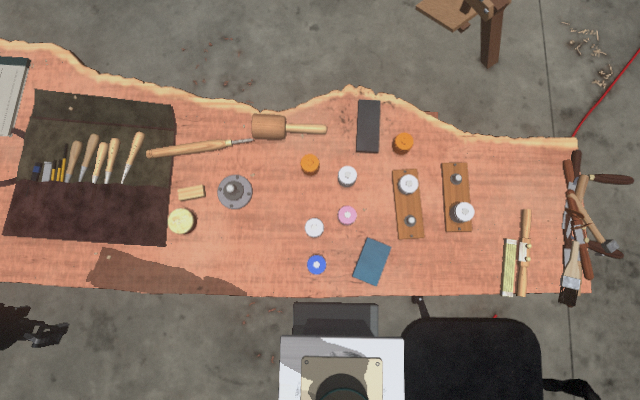

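View pics/scene0.png

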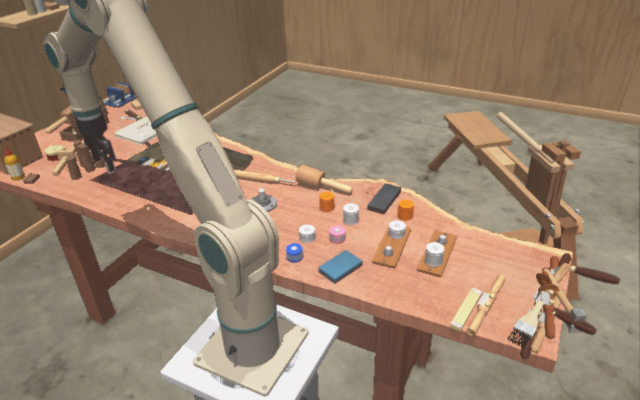

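View pics/wrist0.png

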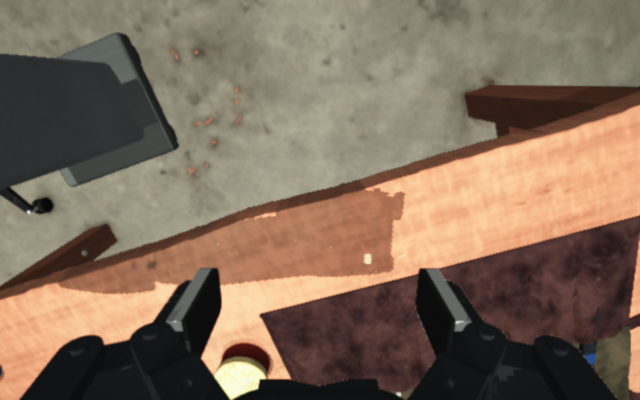

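```bash
cat > h.py <<'E'
from cell import ctrl
import cv2, numpy as np
def ray(c,u,v,T=None):
    f=200/np.tan(np.radians(c["fovy"])/2)
    xd=np.array([(u-c["cx"])/f,(v-c["cy"])/f]); x=xd.copy()
    for _ in range(20): x=xd/(1+c["k1"]*(x@x))
    M=c["cam_to_world"] if T is None else T
    return M[:3,3], M[:3,:3]@np.array([x[0],-x[1],-1])
def at(c,u,v,z,T=None):
    o,d=ray(c,u,v,T); return o+d*(z-o[2])/d[2]
def proj(c,P,T=None):
    f=200/np.tan(np.radians(c["fovy"])/2)
    M=c["cam_to_world"] if T is None else T
    q=np.linalg.inv(M)@np.append(P,1); s=np.array([q[0],-q[1]])/-q[2]
    s=s*(1+c["k1"]*(s@s)); return s*f+[c["cx"],c["cy"]]
def wristT():
    from scipy.spatial.transform import Rotation as R
    s=ctrl.read_state(); T=np.eye(4); T[:3,3]=s["eef_pos"]; T[:3,:3]=R.from_euler("xyz",s["tool_rot"]).as_matrix()
    return T@ctrl.calibration("wrist")["T_tool_cam"]
E
python3 - <<'E'
import cv2
a=cv2.imread("pics/scene0.png")[170:290,230:470]; b=cv2.imread("pics/top0.png")[130:290,170:490]
cv2.imwrite("pics/c1.png",cv2.resize(a,None,fx=3.3,fy=3.3,interpolation=cv2.INTER_CUBIC))
cv2.imwrite("pics/c2.png",cv2.resize(b,None,fx=2.5,fy=2.5,interpolation=cv2.INTER_CUBIC))
from h import *
for n in ["top","scene"]:
    for l in ["tall_center","short_center","short_free_peg","tall_free_peg","spindle_top","cross_pin"]:
        print(n,l,[(np.round(d["centre"]),round(d["conf"],2)) for d in ctrl.spot_in(l,n)][:8])
E
```

```text
top tall_center [(array([594.,  88.,  48.]), 0.89), (array([ 656., -155.,   48.]), 0.66), (array([690., 184.,  57.]), 0.57), (array([565.,  -6.,  49.]), 0.53), (array([520., 414.,  18.]), 0.41)]
top short_center [(array([463., -10.,  34.]), 0.86), (array([341.,  69.,  35.]), 0.8), (array([429.,  75.,  33.]), 0.78)]
top short_free_peg [(array([ 499., -170.,   14.]), 0.91)]
top tall_free_peg [(array([ 523., -297.,   14.]), 0.67)]
top spindle_top [(array([517., 293.,  10.]), 0.76), (array([522., 297.,  27.]), 0.54), (array([430.,  70.,  33.]), 0.47)]
top cross_pin [(array([525., 292.,   9.]), 0.8)]
scene tall_center [(array([555., -14.,  37.]), 0.83), (array([580.,  83.,  40.]), 0.61), (array([ 647., -160.,   38.]), 0.59)]
scene short_center [(array([416.,  67.,  29.]), 0.73), (array([449., -15.,  27.]), 0.62), (array([326.,  65.,  28.]), 0.61)]
scene short_free_peg [(array([ 496., -178.,   10.]), 0.69)]
scene tall_free_peg [(array([ 472., -312.,   13.]), 0.81), (array([414.,  66.,  29.]), 0.73)]
scene spindle_top [(array([518., 275.,  11.]), 0.75)]
scene cross_pin [(array([522., 280.,  11.]), 0.76), (array([693., 177.,  36.]), 0.63)]
```

View pics/c1.png

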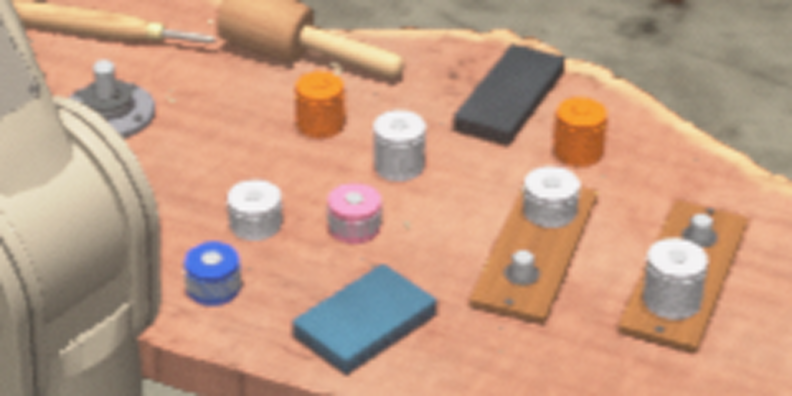

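View pics/c2.png

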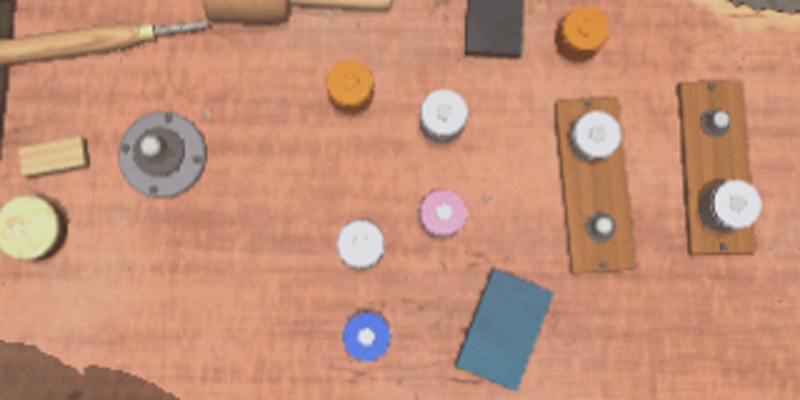

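Run:
```python
from h import *
from scipy.spatial.transform import Rotation as R
c=ctrl.calibration("top")
for n,u,v,z in [("short",314.4,227.6,34),("tall",347.2,175.6,50),("peg",411.6,220,32),("shortfix",409,184,46),("spin",230,188.4,61),("flange",234.8,192,10),("pink",347.2,215.2,34),("blue",316.6,264.4,34),("orange",310,164,50)]:
    print(n,at(c,u,v,z).round(1))
print(R.from_euler("xyz",ctrl.read_state()["tool_rot"]).as_matrix().round(3))
im=cv2.imread("pics/top0.png"); hsv=cv2.cvtColor(im,cv2.COLOR_BGR2HSV)
m=((hsv[...,2]>190)&(hsv[...,1]<40)).astype(np.uint8)
nb,l,s,ce=cv2.connectedComponentsWithStats(m)
for i in range(1,nb):
    if 8<s[i,4]<600 and 130<ce[i][1]<280 and 170<ce[i][0]<500: print(s[i],ce[i].round(1))
```

```text
short [429.5  75.2  34. ]
tall [565.8  -8.2  50. ]
peg [ 454.  -178.1   32. ]
shortfix [ 546.9 -170.2   46. ]
spin [524.6 295.4  61. ]
flange [524.4 294.8  10. ]
pink [463.5  -9.8  34. ]
blue [335.3  67.6  34. ]
orange [595.6  90.   50. ]
[[-0.     0.326  0.945]
 [ 0.     0.945 -0.326]
 [-1.    -0.    -0.   ]]
[339 166  18  18 253] [347.3 174.2]
[400 174  18  18 243] [408.8 183.1]
[456 175   5   5  19] [458.  177.2]
[227 185   6   6  28] [229.5 187.8]
[456 202  19  19 277] [464.7 211.1]
[344 211   7   7  36] [347.1 214.2]
[305 218  19  19 262] [313.6 227. ]
[409 218   5   5  20] [411.2 219.8]
[314 262   6   6  27] [316.1 264.1]
```

Emit:
arm_command([
  [0.8,1.21,-2.99,-0.44,0,0,-0.6],
  [0.8,1.21,-2.99,-0.44,0,0,-0.6],
  [0.8,1.21,-2.99,-0.44,0,0,-0.6],
  [0.8,1.21,-2.99,-0.44,0,0,-0.6],
  [0.8,1.21,-2.99,-0.44,0,0,-0.6],
  [0.8,1.21,-2.99,-0.44,0,0,-0.6],
  [0.8,1.21,-2.99,-0.44,0,0,-0.6],
  [0.8,1.21,-2.99,-0.44,0,0,-0.6],
  [0.8,1.21,-2.99,-0.44,0,0,-0.6],
  [0.8,1.21,-2.99,-0.44,0,0,-0.6],
  [0.8,1.21,-2.99,-0.44,0,0,-0.6],
  [0.8,1.21,-2.99,-0.44,0,0,-0.6],
  [0.8,1.21,-2.99,-0.44,0,0,-0.6],
  [0.8,1.21,-2.99,-0.44,0,0,-0.6],
  [0.8,1.21,-2.99,-0.44,0,0,-0.6],
  [0.8,1.21,-2.99,-0.44,0,0,-0.6],
  [0.8,1.21,-2.99,-0.44,0,0,-0.6],
  [0.8,1.21,-2.99,-0.44,0,0,-0.6],
  [0.8,0,0,0,0,0,0],
  [0.8,0,0,0,0,0,0],
])

```text
clock: 2.42
eef_pos: [430.2, 74.4, 152.1]
tool_rot: [-0.453, 1.57, -0.978]
force: [0.1, 0.6, -1.0]
width: 68.3
```

Run:
```python
from h import *
T=wristT(); np.save("T1.npy",T); print(ctrl.read_state()["eef_pos"])
cv2.imwrite("pics/w1.png",ctrl.get_image("wrist"))
c=ctrl.calibration("wrist"); print("pred short",proj(c,[430.5,76.5,34],T))
```

```text
[430.21253504  74.36175429 152.09011271]
pred short [320.38961403 191.55006229]
```

View pics/w1.png

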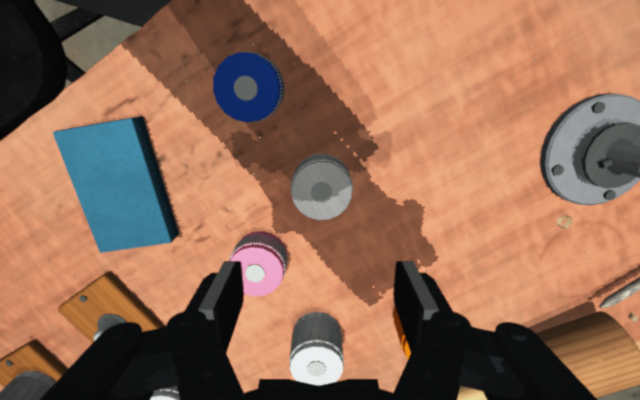

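Run:
```python
from h import *
T=np.load("T1.npy"); c=ctrl.calibration("wrist")
im=cv2.imread("pics/w1.png")
print(at(c,321.5,191,34,T), at(c,323.5,191,34,T))
# predicted circle overlay
for (p,r) in [((431,76,34),25)]:
    for a in np.linspace(0,2*np.pi,60):
        u=proj(c,[p[0]+r*np.cos(a),p[1]+r*np.sin(a),p[2]],T); cv2.circle(im,tuple(int(round(x)) for x in u),0,(0,255,0),-1)
cv2.imwrite("pics/w1c.png",cv2.resize(im[130:250,240:400],None,fx=5,fy=5,interpolation=cv2.INTER_NEAREST))
```

```text
[430.5455162   77.49080855  34.        ] [431.34113897  78.86432021  34.        ]
```

View pics/w1c.png

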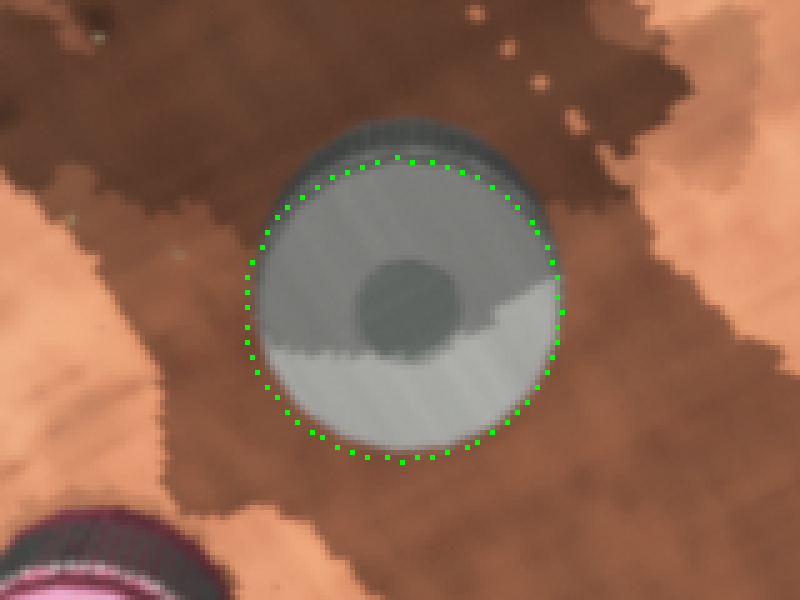

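Emit:
arm_command([
  [0.8,0.03,0.27,-2.6,0,0,0],
  [0.8,0,0,-3.0,0,0,0],
  [0.8,0,0,-3.0,0,0,0],
  [0.8,0,0,-3.0,0,0,0],
  [0.8,0,0,-2.0,0,0,0],
  [0.8,0,0,-1.0,0,0,0],
  [0.8,0,0,0,0,0,0],
  [0.8,0,0,0,0,0,0],
  [0.4,0,0,0,0,0,0],
  [0.2,0,0,0,0,0,0],
  [0.2,0,0,0,0,0,0],
  [0.2,0,0,0,0,0,0],
  [0.2,0,0,0,0,0,0],
  [0.2,0,0,0,0,0,0],
])

```text
clock: 3.63
eef_pos: [430.4, 81.6, 33.7]
tool_rot: [3.005, 1.559, 2.483]
force: [-2.6, -0.9, 25.4]
width: 17.2
```

Run:
```python
from h import *
s=ctrl.read_state(); print(s)
cv2.imwrite("pics/w2.png",ctrl.get_image("wrist"));cv2.imwrite("pics/s2.png",ctrl.get_image("scene"))
cv2.imwrite("pics/s2c.png",cv2.resize(cv2.imread("pics/s2.png")[130:310,180:480],None,fx=2.6,fy=2.6))
```

```text
{'clock': 3.6333, 'qpos': array([-0.36880875,  0.72619587,  0.18412702,  2.23636121, -0.5978775 ,
        0.23488401,  1.40441243]), 'qd': array([ 1.30698582e-04,  3.33907023e-04, -1.23075248e-03,  1.10704904e-03,
       -2.85227718e-04,  5.31973642e-04, -7.26767447e-06]), 'tau': array([-2.88016275e-01, -3.56415868e+01,  1.57930613e+00, -4.45502982e+00,
       -1.48298750e-01, -6.57337569e-01,  1.46594807e-02]), 'eef_pos': array([430.37518122,  81.58328101,  33.68758321]), 'tool_rot': array([3.00477054, 1.55855635, 2.48286158]), 'force': array([-2.56833152, -0.88418016, 25.39750614]), 'torque': array([-0.29639585,  0.5770761 , -0.00701295]), 'width': 17.192268888836292}
```

View pics/w2.png

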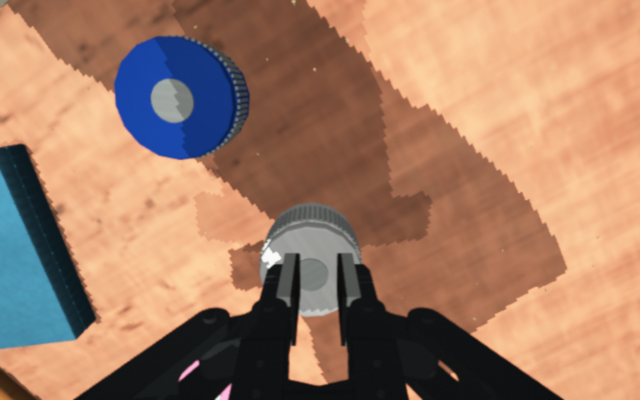

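View pics/s2c.png

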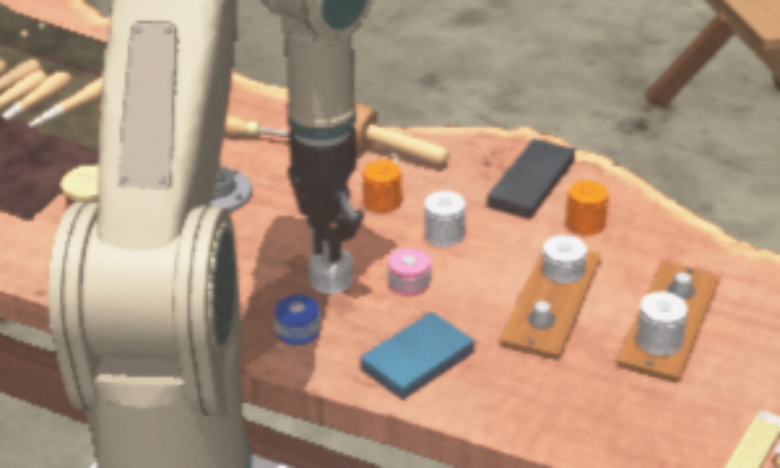

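Emit:
arm_command([
  [0.2,0,0,1.0,0,0,0],
  [0.8,0,0,2.0,0,0,0],
  [0.8,0,0,2.0,0,0,0],
  [0.8,0,0,0,0,0,0],
  [0.8,0,0,0,0,0,0],
])

```text
clock: 4.15
eef_pos: [430.2, 82.0, 82.4]
tool_rot: [3.083, 1.559, 2.562]
force: [0.7, -0.5, 0.6]
width: 64.5
```

```bash
cat > log.py <<'E'
from h import *
from scipy.spatial.transform import Rotation as R
import json
s=ctrl.read_state()
M=R.from_euler("xyz",s["tool_rot"]).as_matrix()
open("log.jsonl","a").write(json.dumps([list(s["qpos"]),list(s["eef_pos"]),M.tolist()])+"\n")
print(s["clock"],"q",s["qpos"].round(3),"p",s["eef_pos"].round(1),"w",round(s["width"],1),"F",s["force"].round(1),"T",s["torque"].round(2)); print("tilt x",M[:,0].round(3),"jaw deg",np.degrees(np.arctan2(M[1,1],M[0,1])).round(1))
E
python3 - <<'E'
import json
from scipy.spatial.transform import Rotation as R
f=open("log.jsonl","w")
for q,p,r in [([-1.30480852,  0.62934048,  0.03841605,  1.518336  , -0.02698881,0.9962769 , -0.02000104],[211.49207663, 613.99659916, 230.40249561],[-1.56135077,  1.56895283, -1.89311185]),([-0.36880875,  0.72619587,  0.18412702,  2.23636121, -0.5978775 ,0.23488401,  1.40441243],[430.37518122,  81.58328101,  33.68758321],[3.00477054, 1.55855635, 2.48286158])]:
    f.write(json.dumps([q,p,R.from_euler("xyz",r).as_matrix().tolist()])+"\n")
E
python3 log.py
```

```text
4.15 q [-0.456  0.633  0.307  2.218 -0.542  0.372  1.358] p [430.2  82.   82.4] w 64.5 F [ 0.7 -0.5  0.6] T [-0.04 -0.03  0.01]
tilt x [-0.01   0.007 -1.   ] jaw deg 60.2
```

```bash
cat > fk.py <<'E'
import json,itertools,numpy as np
from scipy.spatial.transform import Rotation as R
from scipy.optimize import least_squares
D=[tuple(map(np.array,json.loads(l))) for l in open("log.jsonl")]
def rots(q,s,b):
    a=[s[0]*q[0]+b,s[1]*q[1],s[2]*q[2],s[3]*q[3],s[4]*q[4],s[5]*q[5],s[6]*q[6]]
    M=np.eye(3);out=[]
    for i in range(7):
        M=M@R.from_euler("y" if i in(1,3,5) else "z",a[i]).as_matrix(); out.append(M)
    return out
if __name__=="__main__":
    best=[]
    for s in itertools.product([1,-1],repeat=7):
        if s[1]<0: continue
        for b in (0,np.pi/2,np.pi,-np.pi/2):
            Ts=[rots(q,s,b)[-1].T@M for q,p,M in D]
            e=max(np.abs(Ts[i]-Ts[0]).max() for i in range(1,len(Ts)))
            best.append((e,s,b,Ts[0]))
    best.sort(key=lambda x:x[0])
    for x in best[:6]: print(x[0],x[1],x[2]); print(x[3].round(3))
E
python3 fk.py
```

```text
8.007401110003953e-09 (-1, 1, -1, 1, -1, 1, -1) 0
[[-0. -1.  0.]
 [-0. -0. -1.]
 [ 1. -0. -0.]]
0.0156554165587702 (-1, 1, -1, 1, -1, 1, -1) 1.5707963267948966
[[-0.002 -0.     1.   ]
 [ 0.002 -1.     0.   ]
 [ 1.     0.002  0.002]]
0.015655425012794336 (-1, 1, -1, 1, -1, 1, -1) -1.5707963267948966
[[-0.002 -0.    -1.   ]
 [-0.002  1.    -0.   ]
 [ 1.     0.002 -0.002]]
0.02437334171123527 (-1, 1, -1, 1, -1, 1, -1) 3.141592653589793
[[-0.004  1.     0.   ]
 [ 0.     0.     1.   ]
 [ 1.     0.004 -0.   ]]
0.28491943777807316 (1, 1, 1, 1, 1, 1, 1) 0
[[-0.003  0.788 -0.616]
 [-0.001  0.616  0.788]
 [ 1.     0.003 -0.001]]
0.28491997037179384 (1, 1, 1, 1, 1, 1, 1) -1.5707963267948966
[[-0.003  0.616  0.788]
 [ 0.001 -0.788  0.616]
 [ 1.     0.003  0.001]]
```

```bash
cat >> fk.py <<'E'
S=(-1,1,-1,1,-1,1,-1)
TO=np.array([[0,-1,0],[0,0,-1],[1,0,0.]])
def A_of(q):
    r=rots(q,S,0)
    # full 3-d v after R1, R3(x,z), R5(x,z), R7 z, R6 x
    return np.column_stack([[0,0,1],r[2][:,0],r[2][:,2],r[4][:,0],r[4][:,2],r[5][:,0],r[6][:,2]])
def fit():
    A=np.vstack([A_of(q) for q,p,M in D]);y=np.hstack([p for q,p,M in D])
    x,*_=np.linalg.lstsq(A,y,rcond=1e-9); return x,np.abs(A@x-y).max(),np.linalg.svd(A)[1]
if __name__=="__main__": print(fit())
E
python3 fk.py|tail -4
```

```text
[ 1.     0.003  0.001]]
(array([ 4.07130812e+04,  2.77739618e+02, -3.75017391e+01, -3.23673063e+02,
       -3.25613156e+01, -3.73057111e+02,  4.05788749e+04]), np.float64(11.555427274288803), array([3.42192908e+00, 2.89925983e+00, 7.10623032e-01, 4.82081869e-01,
       3.77146446e-01, 7.11772359e-02, 3.54084691e-04]))
```

```bash
cat > fit2.py <<'E'
from fk import *
def tryit(cols,names):
    A=np.vstack([cols(rots(q,S,0)) for q,p,M in D]);y=np.hstack([p for q,p,M in D])
    x,*_=np.linalg.lstsq(A,y,rcond=1e-3); print(dict(zip(names,x.round(1))),np.abs(A@x-y).max().round(2))
z=np.array([0,0,1.])
tryit(lambda r:np.column_stack([z,r[2][:,2],r[4][:,2],r[6][:,2]]),["h","L1","L2","L3"])
tryit(lambda r:np.column_stack([z,r[0][:,0],r[2][:,2],r[4][:,2],r[6][:,2]]),["h","b","L1","L2","L3"])
tryit(lambda r:np.column_stack([z,r[2][:,2],r[2][:,0],r[3][:,0],r[4][:,2],r[6][:,2]]),["h","L1","e3","e4","L2","L3"])
tryit(lambda r:np.column_stack([z,r[2][:,2],r[4][:,2],r[4][:,0],r[5][:,0],r[6][:,2]]),["h","L1","L2","e5","e6","L3"])
tryit(lambda r:np.column_stack([z,r[1][:,1],r[3][:,1],r[5][:,1],r[2][:,2],r[4][:,2],r[6][:,2]]),["h","y2","y4","y6","L1","L2","L3"])
E
python3 fit2.py|grep -v "^ \|^\[" | tail -5
```

```text
{'h': np.float64(-1949.0), 'L1': np.float64(527.1), 'L2': np.float64(396.8), 'L3': np.float64(-1974.4)} 26.75
{'h': np.float64(-1949.6), 'b': np.float64(-3.3), 'L1': np.float64(532.3), 'L2': np.float64(396.9), 'L3': np.float64(-1971.0)} 26.76
{'h': np.float64(76.0), 'L1': np.float64(435.6), 'e3': np.float64(93.9), 'e4': np.float64(-2.6), 'L2': np.float64(375.8), 'L3': np.float64(-59.6)} 23.62
{'h': np.float64(13.9), 'L1': np.float64(508.0), 'L2': np.float64(374.6), 'e5': np.float64(-4.7), 'e6': np.float64(-33.4), 'L3': np.float64(-6.3)} 25.49
{'h': np.float64(-7.9), 'y2': np.float64(-13.3), 'y4': np.float64(-3.2), 'y6': np.float64(-11.6), 'L1': np.float64(565.7), 'L2': np.float64(377.0), 'L3': np.float64(13.7)} 0.34
```

```bash
cat > ik.py <<'E'
from fk import *
z=np.array([0,0,1.])
def cols(r): return np.column_stack([z,r[1][:,1],r[3][:,1],r[5][:,1],r[2][:,2],r[4][:,2],r[6][:,2]])
A=np.vstack([cols(rots(q,S,0)) for q,p,M in D]);y=np.hstack([p for q,p,M in D])
# prior regularised toward L3=300
A2=np.vstack([A,[0,0,0,0,0,0,1e-3]]);X=np.linalg.lstsq(A2,np.append(y,0.3),rcond=None)[0]
LO=np.array([-3.06,-.37,-1.25,.18,-1.1,.23,-2.94]);HI=np.array([3.06,2.12,1.32,2.47,4.24,1.98,2.94])
def fk(q):
    r=rots(q,S,0); return cols(r)@X, r[-1]@TO
def ik(p,jaw,q3,q0,tilt=0):
    j=np.radians(jaw); M=np.column_stack([[0,0,-1],[np.cos(j),np.sin(j),0],[np.sin(j),-np.cos(j),0]])
    def f(q):
        a,B=fk(q); return np.hstack([(a-p)/100,R.from_matrix(B@M.T).as_rotvec()*3,(q[2]-q3)*3])
    r=least_squares(f,q0,bounds=(LO-1.0,HI+1.0)); return r.x,np.linalg.norm(r.fun)
if __name__=="__main__":
    print(X.round(1),np.abs(A@X-y).max())
    q0=D[-1][0]
    for jaw in (60,90,30,0):
      for q3 in (-.6,-.3,0,.3,.6,.9):
        q,e=ik([430.5,77.3,5],jaw,q3,q0)
        print(jaw,q3,q.round(2),round(e,3),"OK" if (q>LO).all() and (q<HI).all() else np.where((q<LO)|(q>HI))[0]+1)
E
python3 ik.py|grep -v "^ \|^\[\["
```

```text
[321.6 -11.6 -15.6  -0.8 559.4 381.9 335.6] 0.014257545937439886
60 -0.6 [ 0.16  0.85 -0.6   2.24  1.27  0.46 -0.46] 0.0 OK
60 -0.3 [-0.04  0.79 -0.3   2.24  1.04  0.25 -0.23] 0.0 OK
60 0 [-0.24  0.78  0.    2.25  0.    0.12  0.81] 0.0 [6]
60 0.3 [-0.44  0.81  0.3   2.25 -1.13  0.24  1.93] 0.0 [5]
60 0.6 [-0.63  0.89  0.6   2.26 -1.38  0.46  2.18] 0.0 [5]
60 0.9 [-0.79  1.02  0.9   2.26 -1.48  0.74  2.28] 0.0 [5]
90 -0.6 [ 0.16  0.85 -0.6   2.23 -1.88 -0.46  3.22] 0.0 [5 6 7]
90 -0.3 [-0.04  0.79 -0.3   2.24  1.04  0.25  0.3 ] 0.0 OK
90 0 [-0.24  0.78  0.    2.25  0.    0.12  1.33] 0.0 [6]
90 0.3 [-0.44  0.81  0.3   2.25 -1.13  0.24  2.45] 0.0 [5]
90 0.6 [-0.63  0.89  0.6   2.26 -1.38  0.46  2.71] 0.0 [5]
90 0.9 [-0.79  1.02  0.9   2.26 -1.48  0.74  2.8 ] 0.0 [5]
30 -0.6 [ 0.16  0.85 -0.6   2.23 -1.88 -0.46  2.17] 0.0 [5 6]
30 -0.3 [-0.04  0.79 -0.3   2.24 -2.1  -0.25  2.39] 0.007 [5 6]
30 0 [-0.24  0.78  0.    2.25 -0.    0.12  0.28] 0.0 [6]
30 0.3 [-0.44  0.81  0.3   2.25 -1.13  0.24  1.41] 0.0 [5]
30 0.6 [-0.63  0.89  0.6   2.26 -1.38  0.46  1.66] 0.0 [5]
30 0.9 [-0.79  1.02  0.9   2.26 -1.48  0.74  1.76] 0.0 [5]
0 -0.6 [ 0.16  0.85 -0.6   2.23 -1.88 -0.46  1.65] 0.0 [5 6]
0 -0.3 [-0.04  0.79 -0.3   2.24 -2.1  -0.25  1.86] 0.007 [5 6]
0 0 [-0.24  0.78  0.    2.25  0.    0.12 -0.24] 0.0 [6]
0 0.3 [-0.44  0.81  0.3   2.25 -1.13  0.24  0.88] 0.0 [5]
0 0.6 [-0.63  0.89  0.6   2.26 -1.38  0.46  1.14] 0.0 [5]
0 0.9 [-0.79  1.02  0.9   2.26 -1.48  0.74  1.23] 0.0 [5]
```

Emit:
arm_command([
  [0.8,0,0,0,0,0,7],
  [0.8,-0.1,-0.2,0,0,0,7],
  [0.8,-0.1,-0.3,0,0,0,7],
  [0.8,-0.1,0,0,0,0,7],
  [0.8,0,0,0,0,0,7],
  [0.8,0,0,0,-0.6,3.7,0],
  [0.8,0,0,0,-0.5,3.7,0],
  [0.8,0,0,0,0,0,0],
  [0.8,0,0,0,0,0,0],
])

```text
clock: 4.9
eef_pos: [426.6, 76.7, 80.5]
tool_rot: [-3.079, 1.427, -2.989]
force: [-0.9, 0.7, -0.8]
width: 68.3
```

```bash
python3 log.py; python3 ik.py | grep "^\[[0-9]"|tail -1
```

```text
4.9 q [-0.378  0.664  0.214  2.108 -0.27   0.542  1.704] p [426.6  76.7  80.5] w 68.3 F [-0.9  0.7 -0.8] T [ 0.04 -0.13  0.05]
tilt x [-0.142 -0.022 -0.99 ] jaw deg 95.2
```

Emit:
arm_command([
  [0.8,0.05,0,-2.0,0,0,0],
  [0.8,0,0,-2.0,0,0,0],
  [0.8,0,0,-2.0,0,0,0],
  [0.8,0,0,-1.2,0,0,0],
  [0.8,0,0,0,0,0,0],
  [0.8,0,0,0,0,0,0],
])

```text
clock: 5.4
eef_pos: [425.2, 76.4, 9.0]
tool_rot: [-3.08, 1.424, -2.99]
force: [0.5, -0.9, 0.1]
width: 68.2
```

```bash
python3 log.py; python3 -c "
from h import *
cv2.imwrite('pics/w3.png',ctrl.get_image('wrist'))"
```

```text
5.4 q [-0.331  0.803  0.146  2.129 -0.314  0.379  1.741] p [425.2  76.4   9. ] w 68.2 F [ 0.5 -0.9  0.1] T [ 0.03 -0.2  -0.05]
tilt x [-0.145 -0.022 -0.989] jaw deg 95.2
```

View pics/w3.png

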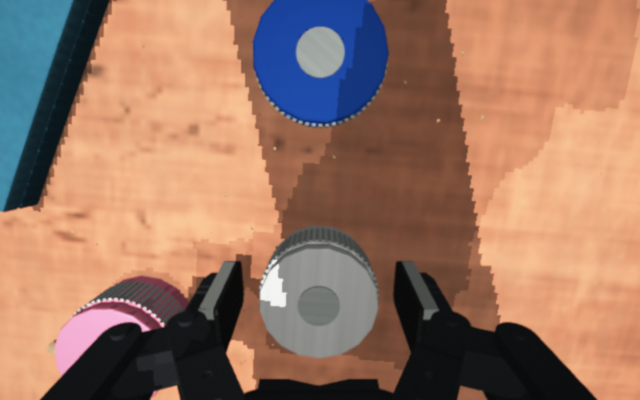

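Emit:
arm_command([
  [0.3,0,0,0,0,0,0],
  [0.3,0,0,0,0,0,0],
  [0.3,0,0,0,0,0,0],
  [0.3,0,0,0,0,0,0],
  [0.3,0,0,0,0,0,0],
  [0.3,0,0,0,0,0,0],
])

```text
clock: 5.95
eef_pos: [427.2, 76.7, 10.6]
tool_rot: [-3.08, 1.427, -2.99]
force: [-1.0, -0.5, 6.5]
width: 47.2
```

```bash
python3 log.py; python3 -c "
from h import *
cv2.imwrite('pics/w4.png',ctrl.get_image('wrist'))"
```

```text
5.95 q [-0.332  0.799  0.147  2.127 -0.314  0.381  1.741] p [427.2  76.7  10.6] w 47.2 F [-1.  -0.5  6.5] T [-0.08  0.14 -0.04]
tilt x [-0.141 -0.022 -0.99 ] jaw deg 95.2
```

View pics/w4.png

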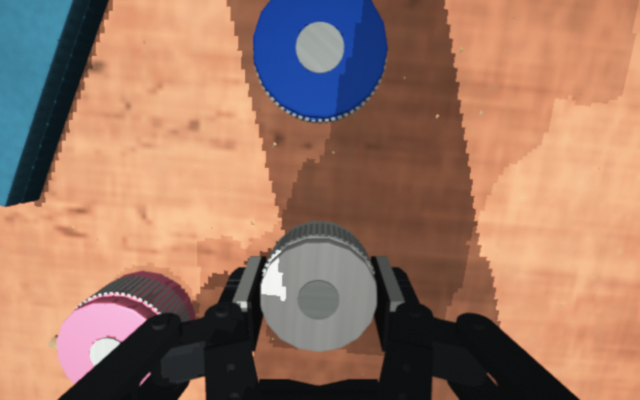

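```bash
python3 -c "
from h import *
T=wristT();c=ctrl.calibration('wrist')
print(at(c,318.5,299,34,T), [at(c,318.5,v,34,T).round(1) for v in (244,350)],[at(c,u,299,34,T).round(1) for u in (261,377)])
E=ctrl.read_state()['eef_pos'];print(at(c,318.5,299,34,T)-E)"
```

```text
[430.99430114  77.04498445  34.        ] [array([407.7,  74.9,  34. ]), array([454.1,  79.2,  34. ])] [array([433.2,  53.7,  34. ]), array([428.8, 100.7,  34. ])]
[ 3.81902623  0.30007417 23.47176564]
```

Emit:
arm_command([
  [0.3,0,0,1.0,0,0,0],
  [0.3,0,0,2.5,0,0,0],
  [0.3,0,0,3.5,0,0,0],
  [0.3,0,0,2.0,0,0,0],
  [0.3,0,0,0,0,0,0],
])

```text
clock: 6.42
eef_pos: [429.2, 77.2, 103.4]
tool_rot: [-3.084, 1.434, -2.994]
force: [0.0, 0.5, -0.9]
width: 47.2
```

```bash
python3 log.py; python3 -c "
from h import *
cv2.imwrite('pics/w5.png',ctrl.get_image('wrist'))"
```

```text
6.4167 q [-0.395  0.622  0.238  2.095 -0.259  0.592  1.697] p [429.2  77.2 103.4] w 47.2 F [ 0.   0.5 -0.9] T [ 0.04 -0.19  0.04]
tilt x [-0.135 -0.02  -0.991] jaw deg 95.2
```

View pics/w5.png

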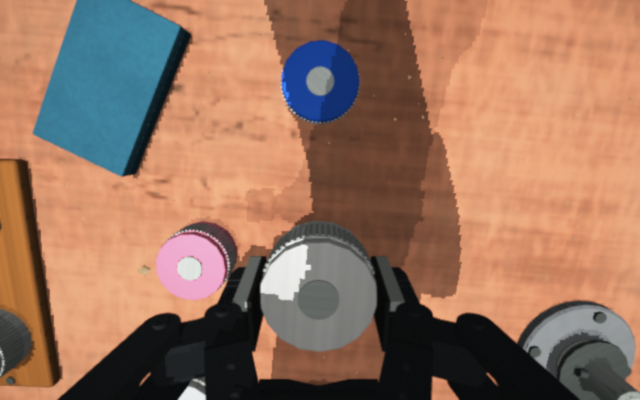

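Emit:
arm_command([
  [0.3,0.5,-1.5,0.2,0,0,0],
  [0.3,1.0,-2.8,0,0,0,0],
  [0.3,1.0,-3.0,0,0,0,0],
  [0.3,1.0,-3.0,0,0,0,0],
  [0.3,1.0,-3.0,0,0,0,0],
  [0.3,1.0,-3.0,0,0,0,0],
  [0.3,1.0,-3.0,0,0,0,0],
  [0.3,1.0,-3.0,0,0,0,0],
  [0.3,0.8,-2.1,0,0,0,0],
  [0.3,0.3,-1.0,0,0,0,0],
  [0.3,0,0,0,0,0,0],
  [0.3,0,0,0,0,0,0],
])

```text
clock: 7.47
eef_pos: [511.8, -176.1, 100.5]
tool_rot: [-3.092, 1.424, -3.002]
force: [-0.6, 0.9, -0.5]
width: 47.3
```

```bash
python3 log.py; python3 -c "
from h import *
T=wristT();np.save('T6.npy',T)
cv2.imwrite('pics/w6.png',ctrl.get_image('wrist'))
print(proj(ctrl.calibration('wrist'),[454.5,-177,32],T))"
```

```text
7.4667 q [ 0.086  0.73   0.252  1.817 -0.156  0.751  2.07 ] p [ 511.8 -176.1  100.5] w 47.3 F [-0.6  0.9 -0.5] T [ 0.06 -0.17 -0.02]
tilt x [-0.145 -0.02  -0.989] jaw deg 95.2
[326.0930028  142.95368711]
```

View pics/w6.png

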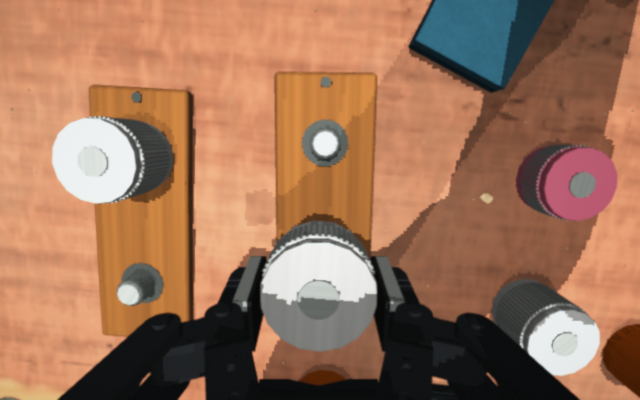

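```bash
python3 -c "
from h import *
T=np.load('T6.npy');c=ctrl.calibration('wrist')
im=cv2.imread('pics/w6.png')
g=cv2.cvtColor(im,cv2.COLOR_BGR2GRAY)[125:165,305:345]
m=(g>215).astype(np.uint8);M=cv2.moments(m,True);u,v=305+M['m10']/M['m00'],125+M['m01']/M['m00'];print(u,v,M['m00'])
P=at(c,u,v,32,T);print('peg',P)
ztop=100.5-10.6+34
C=at(c,318.5,299,ztop,T);print('collar',C,'d',P-C,'foot',at(c,324,143,12,T))
cv2.imwrite('pics/w6c.png',cv2.resize(im[100:190,260:380],None,fx=5,fy=5))"
```

```text
324.7004830917874 143.0072463768116 414.0
peg [ 454.61441079 -177.87990439   32.        ]
collar [ 515.73026783 -175.80732306  123.9       ] d [-61.11585704  -2.07258133 -91.9       ] foot [ 454.97281207 -178.07541627   12.        ]
```

View pics/w6c.png

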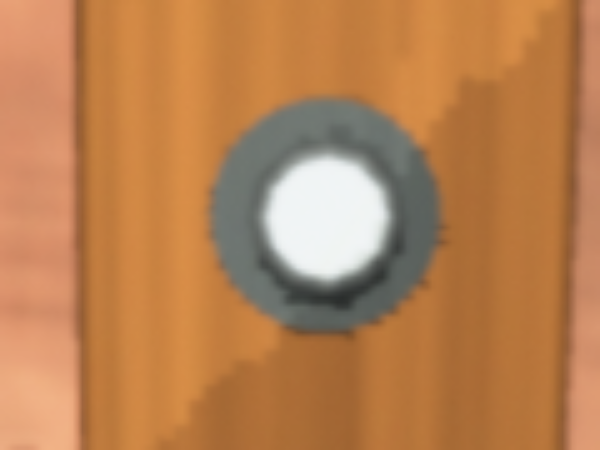

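Emit:
arm_command([
  [0.3,-1.5,-0.1,0,0,0,0],
  [0.3,-2.5,-0.1,-0.5,0,0,0],
  [0.3,-2.1,0,-1.5,0,0,0],
  [0.3,0,0,-2.0,0,0,0],
  [0.3,0,0,-1.0,0,0,0],
  [0.3,0,0,0,0,0,0],
  [0.3,0,0,0,0,0,0],
])

```text
clock: 8.1
eef_pos: [452.4, -178.0, 51.1]
tool_rot: [-3.085, 1.426, -2.993]
force: [0.4, 0.4, -0.8]
width: 47.7
```

```bash
python3 log.py; python3 -c "
from h import *
cv2.imwrite('pics/s7.png',cv2.resize(ctrl.get_image('scene')[180:290,330:480],None,fx=4,fy=4))"
```

```text
8.1 q [ 0.13   0.757  0.221  1.995 -0.172  0.54   2.119] p [ 452.4 -178.    51.1] w 47.7 F [ 0.4  0.4 -0.8] T [-0.02 -0.21  0.01]
tilt x [-0.143 -0.021 -0.989] jaw deg 95.3
```

Emit:
arm_command([
  [0.3,-0.17,0,0,0,0,0],
  [0.3,0,0,-0.8,0,0,0],
  [0.3,0,0,-0.8,0,0,0],
  [0.3,0,0,-0.8,0,0,0],
  [0.3,0,0,-0.4,0,0,0],
  [0.3,0,0,0,0,0,0],
  [0.3,0,0,0,0,0,0],
])

```text
clock: 8.73
eef_pos: [449.9, -179.3, 22.8]
tool_rot: [-3.081, 1.425, -2.991]
force: [-0.3, 0.0, -0.8]
width: 47.3
```

```bash
python3 log.py; python3 -c "
from h import *
cv2.imwrite('pics/s7.png',cv2.resize(ctrl.get_image('scene')[180:290,330:480],None,fx=4,fy=4))
cv2.imwrite('pics/w7.png',ctrl.get_image('wrist'))"
```

```text
8.7333 q [ 0.145  0.807  0.204  2.006 -0.183  0.478  2.126] p [ 449.9 -179.3   22.8] w 47.3 F [-0.3  0.  -0.8] T [ 0.   -0.18  0.  ]
tilt x [-0.143 -0.022 -0.989] jaw deg 95.2
```

View pics/w7.png

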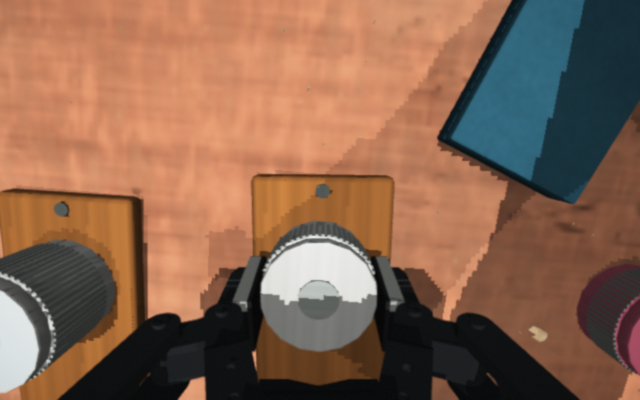

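View pics/s7.png

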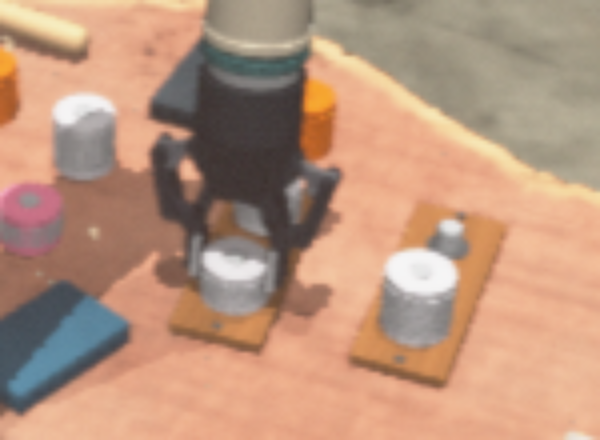

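Emit:
arm_command([
  [0.3,0.07,0.1,-0.2,0,0,0],
  [0.3,0,0,0,0,0,0],
])

```text
clock: 9.0
eef_pos: [450.0, -179.3, 22.5]
tool_rot: [-3.075, 1.425, -2.986]
force: [-2.7, -1.1, 14.0]
width: 47.4
```

```bash
python3 log.py
```

```text
9.0 q [ 0.143  0.807  0.205  2.006 -0.183  0.478  2.125] p [ 450.  -179.3   22.5] w 47.4 F [-2.7 -1.1 14. ] T [-0.15  0.89  0.11]
tilt x [-0.144 -0.023 -0.989] jaw deg 95.2
```

Emit:
arm_command([
  [0.75,0,0,0.2,0,0,0],
  [0.75,0,0,0,0,0,0],
  [0.75,0,0,0,0,0,0],
  [0.75,0,0,1.0,0,0,0],
  [0.75,0,0,2.5,0,0,0],
  [0.75,0,0,3.5,0,0,0],
  [0.75,0,0,3.5,0,0,0],
  [0.75,1.0,0,1.5,0,0,0],
  [0.75,2.0,0,0,0,0,0],
])

```text
clock: 9.75
eef_pos: [480.9, -179.3, 147.6]
tool_rot: [-3.065, 1.429, -2.977]
force: [0.5, 0.1, -0.6]
width: 64.5
```

```bash
python3 log.py; python3 -c "
from h import *
T=wristT();np.save('T8.npy',T)
cv2.imwrite('pics/w8.png',ctrl.get_image('wrist'))
cv2.imwrite('pics/s8.png',cv2.resize(ctrl.get_image('scene')[180:290,330:480],None,fx=4,fy=4))
print(proj(ctrl.calibration('wrist'),[454.6,-177.9,46],T))"
```

```text
9.75 q [ 0.082  0.626  0.278  1.873 -0.135  0.792  2.079] p [ 480.9 -179.3  147.6] w 64.5 F [ 0.5  0.1 -0.6] T [-0.01 -0.16 -0.01]
tilt x [-0.139 -0.023 -0.99 ] jaw deg 95.1
[324.9643299  183.59587562]
```

View pics/w8.png

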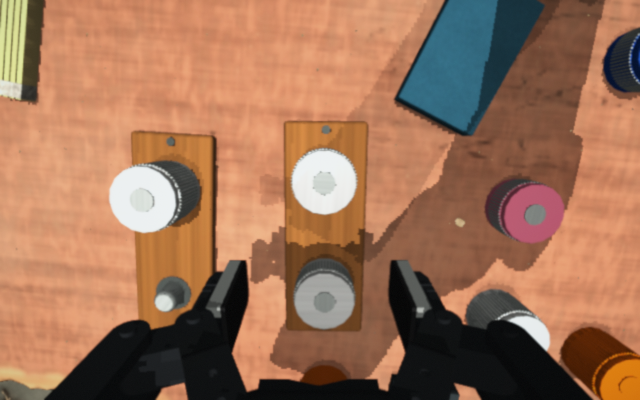

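View pics/s8.png

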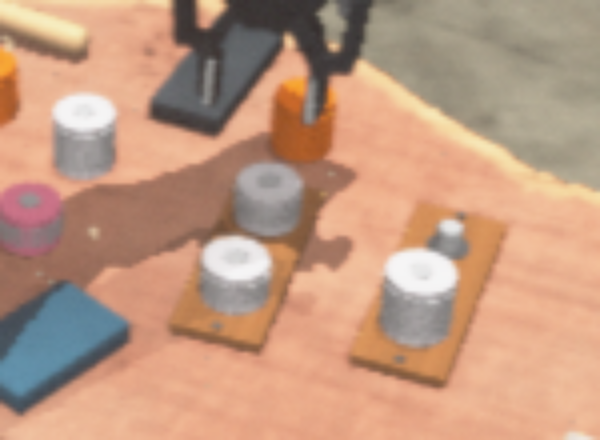

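Emit:
arm_command([
  [0.75,0.6,1.2,0,0.4,-2.7,0],
  [0.75,1.26,2.5,0,0.4,-2.7,0],
  [0.75,1.3,2.6,0,0.4,-2.6,0],
  [0.75,1.3,2.6,0,0,0,0],
  [0.75,1.3,2.6,0,0,0,0],
  [0.75,1.3,2.6,0,0,0,0],
  [0.75,1.1,1.9,0,0,0,0],
  [0.75,0.7,1.1,0,0,0,0],
  [0.75,0,0,0,0,0,0],
  [0.75,0,0,0,0,0,0],
])

```text
clock: 10.68
eef_pos: [568.5, -7.9, 142.9]
tool_rot: [-2.867, 1.565, -2.777]
force: [0.3, -0.7, -0.1]
width: 63.8
```

```bash
python3 log.py; python3 -c "
from h import *
T=wristT();np.save('T9.npy',T)
im=ctrl.get_image('wrist');cv2.imwrite('pics/w9.png',im)
c=ctrl.calibration('wrist');u=proj(c,[569,-8.5,50],T);print(u)
"
```

```text
10.6833 q [-0.193  0.641  0.244  1.835 -0.224  0.698  1.838] p [568.5  -7.9 142.9] w 63.8 F [ 0.3 -0.7 -0.1] T [-0.05 -0.05  0.02]
tilt x [-0.005 -0.002 -1.   ] jaw deg 95.2
[317.78397652 204.2861801 ]
```

View pics/w9.png

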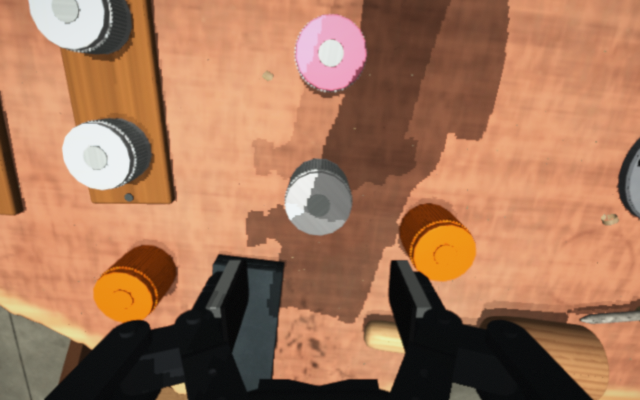

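Emit:
arm_command([
  [0.75,0.04,-0.05,-2.0,0,0,0],
  [0.75,0,0,-3.3,0,0,0],
  [0.75,0,0,-3.3,0,0,0],
  [0.75,0,0,-2.6,0,0,0],
  [0.75,0,0,-1.5,0,0,0],
  [0.75,0,0,0,0,0,0],
  [0.75,0,0,0,0,0,0],
])

```text
clock: 11.32
eef_pos: [568.5, -10.0, 16.0]
tool_rot: [-2.874, 1.564, -2.787]
force: [0.6, -0.1, 0.5]
width: 64.1
```

```bash
python3 log.py; python3 -c "
from h import *
im=ctrl.get_image('wrist');cv2.imwrite('pics/w10.png',im)
"
```

```text
11.3167 q [-0.137  0.838  0.164  1.89  -0.283  0.442  1.889] p [568.5 -10.   16. ] w 64.1 F [ 0.6 -0.1  0.5] T [-0.02 -0.01  0.02]
tilt x [-0.006 -0.002 -1.   ] jaw deg 95.0
```

View pics/w10.png

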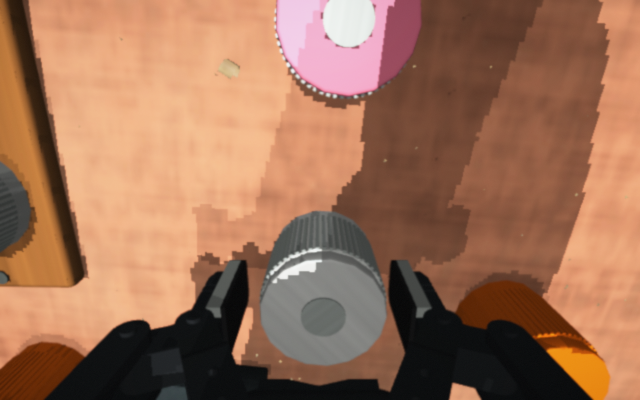

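Emit:
arm_command([
  [0.3,0,0.1,0,0,0,0],
  [0.3,0,0,0,0,0,0],
  [0.3,0,0,0,0,0,0],
  [0.3,0,0,0,0,0,0],
  [0.3,0,0,0,0,0,0],
])

```text
clock: 11.78
eef_pos: [570.9, -7.5, 18.2]
tool_rot: [-2.12, 1.569, -2.031]
force: [-1.0, -1.4, 7.0]
width: 47.9
```

```bash
python3 log.py; python3 -c "
from h import *
T=wristT();im=ctrl.get_image('wrist');cv2.imwrite('pics/w11.png',im);np.save('T11.npy',T)
"
```

```text
11.7833 q [-0.141  0.835  0.164  1.888 -0.283  0.442  1.888] p [570.9  -7.5  18.2] w 47.9 F [-1.  -1.4  7. ] T [-0.28  0.29  0.  ]
tilt x [-0.001 -0.002 -1.   ] jaw deg 95.1
```

View pics/w11.png

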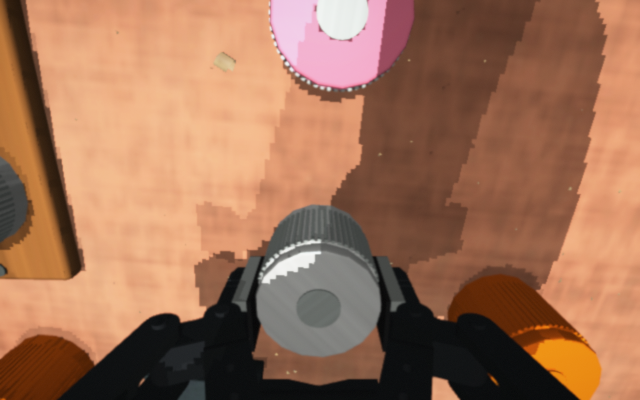

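Emit:
arm_command([
  [0.3,0,0,1.0,0,0,0],
  [0.3,0,0,3.0,0,0,0],
  [0.3,0,0,3.5,0,0,0],
  [0.3,0.2,1.5,2.3,0,0,0],
  [0.3,0.2,3.0,0,0,0,0],
  [0.3,0.2,3.3,0,0,0,0],
  [0.3,0.2,3.3,0,0,0,0],
  [0.3,0.2,3.3,0,0,0,0],
  [0.3,0.2,3.3,0,0,0,0],
  [0.3,0.2,3.3,0,0,0,0],
  [0.3,0.2,3.3,0,0,0,0],
  [0.3,0.2,3.0,0,0,0,0],
  [0.3,0.2,2.1,0,0,0,0],
  [0.3,0,1.0,0,0,0,0],
  [0.3,0,0,0,0,0,0],
  [0.3,0,0,0,0,0,0],
])

```text
clock: 13.17
eef_pos: [589.5, 296.1, 114.6]
tool_rot: [-2.683, 1.566, -2.593]
force: [0.1, -0.7, -0.9]
width: 47.8
```

```bash
python3 log.py; python3 -c "
from h import *
c=ctrl.calibration('wrist')
T=np.load('T11.npy');print('off',at(c,319,298,50,T)-[570.9,-7.5,18.2])
T=wristT();im=ctrl.get_image('wrist');cv2.imwrite('pics/w12.png',im);np.save('T12.npy',T)
print(proj(c,[525.5,296,61],T))
"
```

```text
13.1667 q [-0.673  0.795  0.289  1.59  -0.286  0.803  1.396] p [589.5 296.1 114.6] w 47.8 F [ 0.1 -0.7 -0.9] T [-0.04 -0.04 -0.02]
tilt x [-0.004 -0.002 -1.   ] jaw deg 95.2
off [-5.55605062 -0.49279056 31.8       ]
[329.04455714 119.05695587]
```

View pics/w12.png

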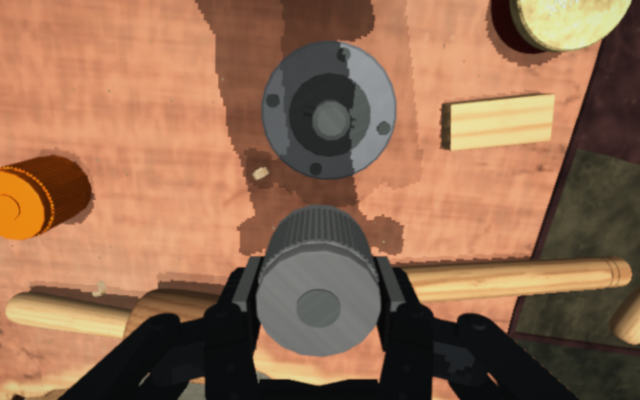

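```bash
python3 -c "
from h import *
c=ctrl.calibration('wrist')
T=np.load('T12.npy');im=cv2.imread('pics/w12.png')
a=cv2.resize(im[35:185,255:405],None,fx=4,fy=4,interpolation=cv2.INTER_CUBIC)
a=cv2.convertScaleAbs(a,alpha=1.6,beta=10);cv2.imwrite('pics/w12c.png',a)
b=cv2.resize(im[200:370,240:400],None,fx=3.5,fy=3.5,interpolation=cv2.INTER_CUBIC);cv2.imwrite('pics/w12d.png',b)
print('off',at(c,318,308,114.6-18.2+50,T)-[589.5,296.1,114.6])
"
```

```text
off [-0.92362207 -0.48075546 31.8       ]
```

View pics/w12c.png

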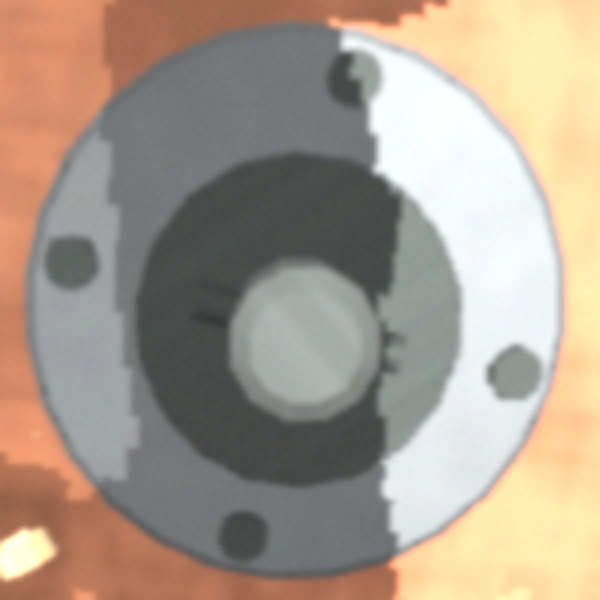

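View pics/w12d.png

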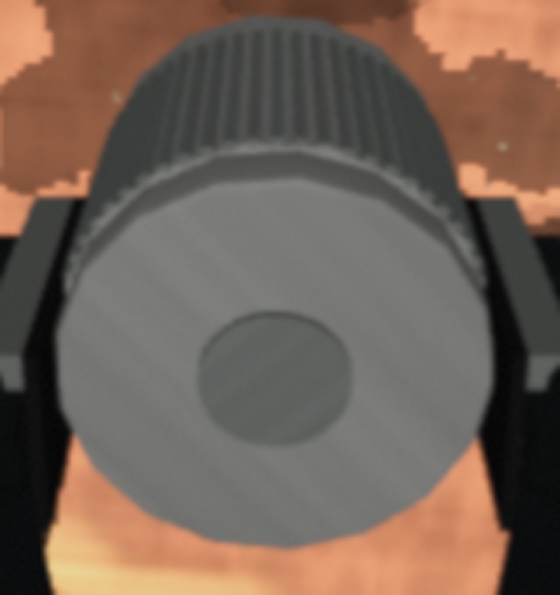

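```bash
python3 -c "
from h import *
from scipy.optimize import least_squares
c=ctrl.calibration('wrist')
T=np.load('T12.npy')
zt=114.6-18.2+50
th=np.linspace(0,2*np.pi,200)
def ext(p):
    P=np.array([proj(c,[p[0]+p[2]*np.cos(t),p[1]+p[2]*np.sin(t),zt],T) for t in th])
    return np.array([P[:,1].min(),P[:,1].max(),P[:,0].min(),P[:,0].max()])
tgt=np.array([178/3.5+200,547/3.5+200,57/3.5+240,493/3.5+240])
r=least_squares(lambda p:ext(p)-tgt,[589,296,24]);print('top disc',r.x,r.fun)
sp=at(c,331.4,120.3,61,T);print('spindle',sp)
L=at(c,255+205/4,35+303/4,30,T);Rr=at(c,255+393/4,35+352/4,30,T)
print(L,Rr,(L+Rr)/2,np.linalg.norm(L-Rr),np.degrees(np.arctan2((Rr-L)[1],(Rr-L)[0])))
F=at(c,255+295/4,35+300/4,10,T);print('flange',F)
"
```

```text
top disc [588.00887978 295.78487189  23.8020056 ] [-0.02166927  0.0245349   0.01949514 -0.01948189]
spindle [526.05877882 297.38286434  61.        ]
[524.40811224 282.07273598  30.        ] [529.34736731 313.11992756  30.        ] [526.87773977 297.59633177  30.        ] 31.43762627319876 80.96064474988565
flange [523.93133272 297.14081733  10.        ]
```

Emit:
arm_command([
  [0.3,-1.5,0,0,0,0,0],
  [0.3,-2.5,0.1,-0.5,0,0,0],
  [0.3,-2.2,0.05,-1.0,0,0,0],
  [0.3,0,0,-1.0,0,0,0],
  [0.3,0,0,0,0,0,0],
  [0.3,0,0,0,0,0,0],
])

```text
clock: 13.72
eef_pos: [528.8, 296.6, 89.4]
tool_rot: [-2.596, 1.567, -2.508]
force: [1.6, -0.4, -1.5]
width: 47.6
```

```bash
python3 log.py; python3 -c "
from h import *
im=ctrl.get_image('top');cv2.imwrite('pics/t13.png',cv2.resize(im[150:240,190:290],None,fx=6,fy=6,interpolation=cv2.INTER_CUBIC))
im=ctrl.get_image('wrist');cv2.imwrite('pics/w13.png',im)
"
```

```text
13.7167 q [-0.724  0.765  0.272  1.763 -0.308  0.659  1.38 ] p [528.8 296.6  89.4] w 47.6 F [ 1.6 -0.4 -1.5] T [-0.    0.04  0.02]
tilt x [-0.003 -0.002 -1.   ] jaw deg 95.0
```

View pics/w13.png

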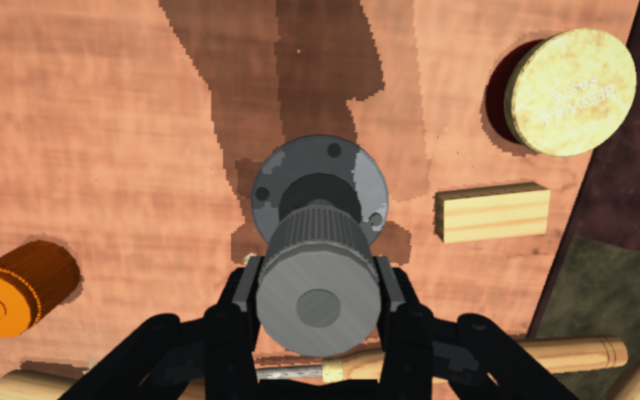

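Emit:
arm_command([
  [0.3,-0.1,0.08,0,0,0,0],
  [0.3,0,0,-0.7,0,0,0],
  [0.3,0,0,-0.6,0,0,0],
  [0.3,0,0,-0.6,0,0,0],
  [0.3,0,0,0,0,0,0],
])

```text
clock: 14.23
eef_pos: [525.8, 299.0, 68.6]
tool_rot: [-2.846, 1.564, -2.756]
force: [-0.1, -0.3, -1.0]
width: 47.5
```

```bash
python3 log.py
```

```text
14.2333 q [-0.72   0.795  0.257  1.774 -0.319  0.621  1.387] p [525.8 299.   68.6] w 47.5 F [-0.1 -0.3 -1. ] T [ 0.04  0.03 -0.03]
tilt x [-0.006 -0.003 -1.   ] jaw deg 95.2
```

Emit:
arm_command([
  [0.3,0.12,-0.1,0,0,0,0],
  [0.3,0,0,-0.7,0,0,0],
  [0.3,0,0,-0.6,0,0,0],
  [0.3,0,0,-0.4,0,0,0],
  [0.3,0,0,-0.2,0,0,0],
  [0.3,0,0,0,0,0,0],
])

```text
clock: 14.73
eef_pos: [527.6, 298.3, 51.0]
tool_rot: [-2.934, 1.566, -2.844]
force: [-1.3, -0.1, 0.5]
width: 47.6
```

```bash
python3 log.py
```

```text
14.7333 q [-0.71   0.821  0.245  1.778 -0.328  0.588  1.397] p [527.6 298.3  51. ] w 47.6 F [-1.3 -0.1  0.5] T [-0.13  0.2  -0.03]
tilt x [-0.005 -0.001 -1.   ] jaw deg 95.2
```

Emit:
arm_command([
  [0.3,0,0,-0.2,0,0,0],
  [0.3,0,0,0,0,0,0],
])

```text
clock: 14.9
eef_pos: [527.8, 298.4, 50.6]
tool_rot: [-3.05, 1.566, -2.96]
force: [-3.0, -1.2, 11.6]
width: 47.6
```

```bash
python3 log.py
```

```text
14.9 q [-0.709  0.822  0.244  1.778 -0.329  0.586  1.397] p [527.8 298.4  50.6] w 47.6 F [-3.  -1.2 11.6] T [-0.42  0.87  0.  ]
tilt x [-0.004 -0.001 -1.   ] jaw deg 95.2
```

Emit:
arm_command([
  [0.3,0,0,0,0,0,-3],
  [0.3,0,0,0,0,0,-3],
  [0.3,0,0,0,0,0,-3],
  [0.3,0,0,0,0,0,-3],
  [0.3,0,0,0,0,0,-3],
])

```text
clock: 15.32
eef_pos: [530.1, 298.0, 50.8]
tool_rot: [0.94, 1.57, 0.765]
force: [1.4, -2.9, 7.5]
width: 47.4
```

```bash
python3 log.py
```

```text
15.3167 q [-0.749  0.832  0.314  1.778 -0.418  0.597  1.214] p [530.1 298.   50.8] w 47.4 F [ 1.4 -2.9  7.5] T [-0.6  -0.24  0.07]
tilt x [ 0.  0. -1.] jaw deg 80.0
```

Emit:
arm_command([
  [0.3,-0.2,-0.03,-0.1,0,0,-3],
  [0.3,0,0,0,0,0,-3],
  [0.3,0,0,0,0,0,-3],
  [0.3,0,0,0,0,0,-3],
  [0.3,0,0,0,0,0,-3],
])

```text
clock: 15.73
eef_pos: [530.4, 297.3, 50.6]
tool_rot: [0.722, 1.566, 0.285]
force: [3.7, -3.6, 8.9]
width: 47.9
```

```bash
python3 log.py
```

```text
15.7333 q [-0.788  0.842  0.381  1.784 -0.505  0.608  1.031] p [530.4 297.3  50.6] w 47.9 F [ 3.7 -3.6  8.9] T [-0.88 -0.75  0.16]
tilt x [ 0.005  0.001 -1.   ] jaw deg 65.0
```

```bash
python3 -c "
from h import *
T=wristT();im=ctrl.get_image('wrist');cv2.imwrite('pics/w14.png',im);np.save('T14.npy',T)
"
```

```text
(no output)
```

View pics/w14.png

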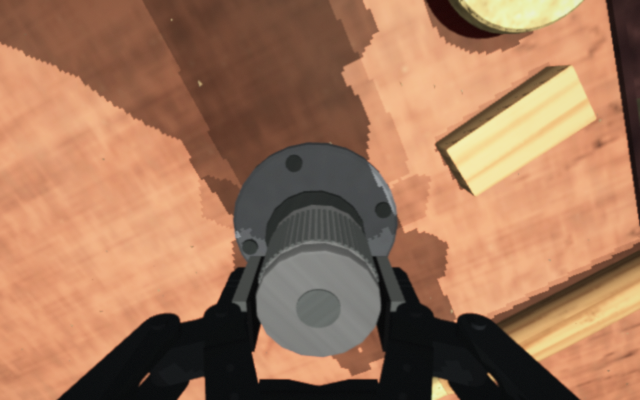

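Emit:
arm_command([
  [0.3,0,0,0,0,0,-3],
  [0.3,0,0,0,0,0,-3],
  [0.3,0,0,0,0,0,-3],
  [0.3,0,0,0,0,0,-3],
  [0.3,0,0,0,0,0,-3],
])

```text
clock: 16.2
eef_pos: [529.4, 297.2, 50.1]
tool_rot: [1.297, 1.567, 0.597]
force: [0.1, -0.0, 0.2]
width: 48.0
```

```bash
python3 log.py
```

```text
16.2 q [-0.827  0.856  0.449  1.787 -0.589  0.631  0.843] p [529.4 297.2  50.1] w 48.0 F [ 0.1 -0.   0.2] T [-0.06 -0.02  0.02]
tilt x [ 0.003  0.002 -1.   ] jaw deg 49.9
```

Emit:
arm_command([
  [0.3,-0.1,0,-0.3,0,0,0],
  [0.3,0,0,-0.2,0,0,0],
  [0.3,0,0,0,0,0,0],
])

```text
clock: 16.45
eef_pos: [527.1, 298.7, 43.5]
tool_rot: [1.918, 1.568, 1.223]
force: [4.6, 1.1, 0.0]
width: 48.4
```

```bash
python3 log.py
```

```text
16.45 q [-0.825  0.864  0.439  1.791 -0.594  0.619  0.85 ] p [527.1 298.7  43.5] w 48.4 F [4.6 1.1 0. ] T [ 0.05 -1.15 -0.13]
tilt x [ 0.001  0.003 -1.   ] jaw deg 50.2
```

Emit:
arm_command([
  [0.3,0.12,-0.05,-0.3,0,0,0],
  [0.3,0,0,-0.3,0,0,0],
  [0.3,0,0,0,0,0,0],
])

```text
clock: 16.7
eef_pos: [527.2, 298.6, 37.4]
tool_rot: [2.691, 1.567, 1.997]
force: [3.2, 1.2, 1.9]
width: 47.9
```

```bash
python3 log.py
```

```text
16.7 q [-0.819  0.873  0.431  1.791 -0.599  0.612  0.855] p [527.2 298.6  37.4] w 47.9 F [3.2 1.2 1.9] T [ 0.21 -0.78 -0.12]
tilt x [-0.002  0.003 -1.   ] jaw deg 50.2
```

```bash
python3 log.py; python3 -c "
from h import *
T=wristT();im=ctrl.get_image('wrist');cv2.imwrite('pics/w15.png',im);np.save('T15.npy',T)
im=ctrl.get_image('scene');cv2.imwrite('pics/s15.png',cv2.resize(im[130:250,200:330],None,fx=4,fy=4,interpolation=cv2.INTER_CUBIC))
"
```

```text
16.7 q [-0.819  0.873  0.431  1.791 -0.599  0.612  0.855] p [527.2 298.6  37.4] w 47.9 F [3.2 1.2 1.9] T [ 0.21 -0.78 -0.12]
tilt x [-0.002  0.003 -1.   ] jaw deg 50.2
```

View pics/w15.png

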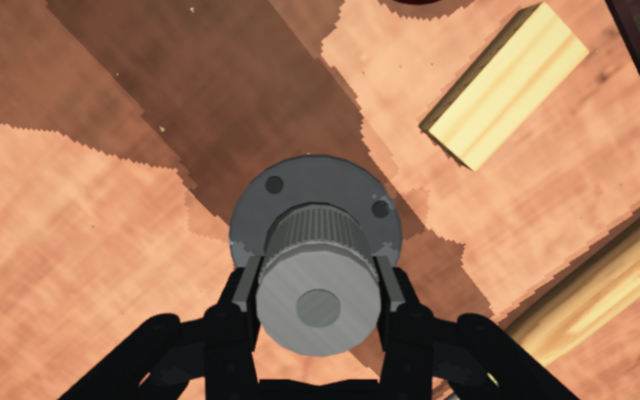

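View pics/s15.png

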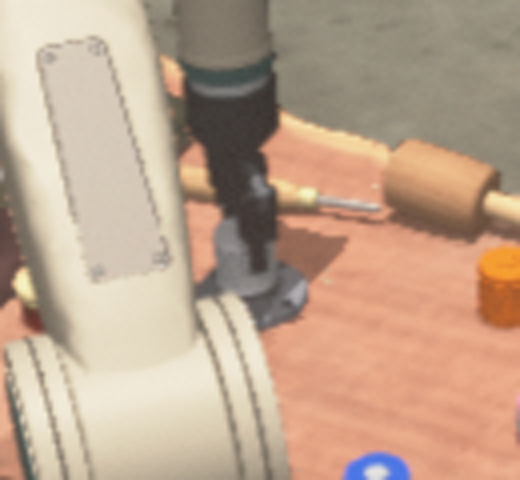

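Emit:
arm_command([
  [0.3,0.1,0.03,-0.2,0,0,0],
  [0.3,0,0,0,0,0,0],
  [0.3,0,0,0,0,0,0],
])

```text
clock: 17.05
eef_pos: [527.2, 298.6, 37.1]
tool_rot: [3.026, 1.566, 2.332]
force: [-1.7, 0.1, 17.7]
width: 47.9
```

```bash
python3 log.py
```

```text
17.05 q [-0.818  0.874  0.431  1.789 -0.6    0.614  0.855] p [527.2 298.6  37.1] w 47.9 F [-1.7  0.1 17.7] T [-0.07  0.24 -0.06]
tilt x [-0.004  0.004 -1.   ] jaw deg 50.2
```

Emit:
arm_command([
  [0.3,0,0,-0.05,0,0,0],
  [0.3,0,0,0,0,0,0],
  [0.3,0,0,0,0,0,0],
  [0.3,0,0,0,0,0,0],
  [0.3,0,0,0,0,0,0],
  [0.3,0,0,0,0,0,0],
])

```text
clock: 17.55
eef_pos: [527.2, 298.7, 37.1]
tool_rot: [2.974, 1.565, 2.279]
force: [-2.9, 0.1, 21.1]
width: 47.6
```

```bash
python3 log.py; python3 -c "
from h import *
im=ctrl.get_image('top');cv2.imwrite('pics/t16.png',cv2.resize(im[100:260,170:490],None,fx=2.5,fy=2.5,interpolation=cv2.INTER_CUBIC))
c=ctrl.calibration('top');print(proj(c,[454.6,-177.9,46]))
"
```

```text
17.55 q [-0.818  0.874  0.431  1.789 -0.6    0.614  0.856] p [527.2 298.7  37.1] w 47.6 F [-2.9  0.1 21.1] T [-0.13  0.4  -0.07]
tilt x [-0.003  0.004 -1.   ] jaw deg 50.2
[412.74440175 219.16555186]
```

View pics/t16.png

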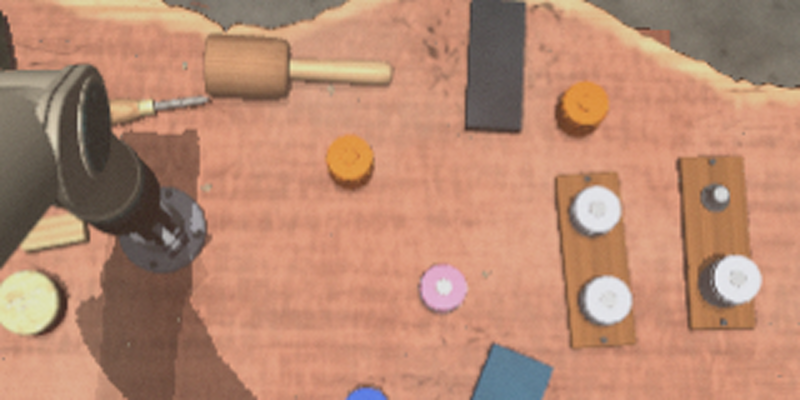

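The top view shows the short collar on the left rack's free peg at crop (607,300), i.e. pixel (412.8,220), against a predicted (412.7,219.2). The tin, mallet, stone and offcut are where they were. The tall collar is held home with a steady push of about 21 N, so I'm handing in.

```bash
python3 -c "
from cell import ctrl
print(ctrl.finish_job())"
```

```text
the job is handed in; nothing more can be done
None
```

I parked the short collar and let go of it, then held the tall collar home on the spindle and handed the job in at about 17.6 s. No verdict was reported.

- **Short collar:** it is on the free peg of the short rack, the left one. It touched the wood at the expected height with a 14 N push before I opened the fingers. Afterwards the wrist and top pictures both showed it within about a pixel of the measured peg position.
- **Tall collar:** it rested on the cross pin at the expected height, with 11.6 N against it. After a turn of about 45° it dropped 7 mm, and I then pushed it another 6–7 mm to the stop. At hand-in the TCP stood at 37.1 mm, against 37.2 mm calculated for home. The tool was upright within 0.01 rad, the grip was closed (47.6 mm reading) and the push was steady at about 21 N. The spring ring itself was not seen, so its position is inferred from the height and force.
- **Things to leave alone:** the tin, mallet, dark stone and offcut look unmoved in the last top picture.

**What went wrong or disagreed:**
- The first try at grasping the short collar stopped short, with a wrist joint near its limit. The fingers closed on top of the collar and pressed with about 25 N. I lifted off and regrasped with an 8° tilt.
- One reading of the tall collar's centre in the grip was 4–5 mm off; I corrected it from the next picture.
- While turning and lowering the tall collar, the side force on the tool reached about 5 N. It was about 3 N at the end.

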